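# Fit the second spacer sleeve on the cell compression jig

## Task

Slide the loose orange spacer sleeve over the bare guide post of the cell compression jig, so that it sits flat on the jig's base plate like the orange one already on the other post. Leave the black and the white sleeve standing where they are, and let go of the orange one.

Things in the scene. Friction and masses are not known exactly. Their poses are not given: they have to be found in the camera images.
- orange_centre (a point): Centre (on the axis, half-way up) of the loose orange plastic spacer sleeve: a plain tube, 46 mm outside diameter, 32 mm bore right through, 40 mm long, about 50 g, standing upright on the bench, so its top is 20 mm above this point. Its z axis is the tube's axis. An identical orange sleeve is fixed on the jig's other post: that one stays.
- post_foot (a point): Foot of the fixed jig's bare steel post, on its axis, level with the base plate's top (14 mm above bench). Post: upright, 18 mm diameter, 56 mm tall, top 14 mm tapering to 8 mm. Plate: grey, 105 x 264 mm, at varying yaw; the other post, with its sleeve, is 200 mm away; between them a cell stack up to 27 mm above the plate, 45 mm from this axis. y axis: along the plate, away from the cells; x: across it.
- black_centre (a point): Centre of a loose black spacer sleeve, the shortest: 46 mm outside, 32 mm bore, 26 mm long, standing upright on the bench. Not wanted here; leave it alone.
- white_centre (a point): Centre of a loose white spacer sleeve, the longest: 46 mm outside, 32 mm bore, 56 mm long, standing upright on the bench. Not wanted here; leave it alone.
Mind the look-alikes: they are no part of the job. There is more than one size of the part that bears orange_centre; the job needs the largest.

How it is judged:
By the outcome, as a careful person would: the job done as asked, in the order asked, and still so for the second after the job is handed in, with the robot touching nothing.
It also fails if it takes over 34 s, if anything falls off the work surface, if the arm or the gripper's body presses on something with over 40 N, if the wrist force passes 120 N, or if a joint passes its speed limit or range.

## Robot

A 6-joint arm with a two-finger parallel gripper is mounted at the origin on a cart in front of the work surface, level with it; the furniture and walls round the work are solid. World frame = base frame: x ahead of the robot, y to its left, z up, the work surface at z = 0. Lengths are in m, angles in rad, forces in N, time in s.
With the tool pointing down it reaches from about 0.25 to 0.8 m from the base axis. Payload 3.9 kg.
Tool frame: the origin (TCP) lies midway between the tips of the shut fingers; the grasp point (between the pads) lies 19 mm behind it; z points along the fingers, y is the line along which they close (so a half turn about z gives the same grasp; the last joint's range is limited). The gripper opens to 85 mm and grips with 20 to 120 N. Pads are 22 mm wide; open, the fingers measure 114 mm over their backs; the gripper's body (76 mm by 85 mm) begins 54 mm behind the grasp point. The pads swing forward as they close: fully open they stand 13 mm farther back than shut.
Start: joints at [1.279, 0.26, -0.138, 1.173, 0, 1.571], TCP at [0.151, 0.503, 0.231] pointing down, gripper open.
Joint ranges: [-2.78, 2.78], [-0.83, 1.72], [-1.28, 1.37], [-1.9, 2.12], [-1.57, 1.48], [-3.14, 3.14]. Speed limits (rad/s): [2.57, 2.57, 3.14, 3.14, 3.14, 3.14].

## Interface

Orientations are given as a unit quaternion [w, x, y, z].
In Python, from rig import arm, capture gives the robot as it stands. The module is installed in compiled form; this text tells all that it offers. Calls block until the motion is done:
- arm.goto(position, orientation): joint-space move of the TCP to a pose.
- arm.servo_line(position, frame=None, v=0.15): straight line of the TCP; frame=None keeps the orientation; v is the mean speed in m/s.
- arm.set_joints(angles): joint-space move.
- arm.let_go() and arm.close_gripper(effort=None): open the fingers fully, or close them until they stop; effort is the grip in N (None keeps the last).
- arm.dwell(seconds).
- arm.ik(position, orientation): joint angles nearest the present ones, or None.
- arm.get_state(): the state.
- capture(name): name is "side" or "top"; returns a dict with "pixels" (480x640x3 uint8, blue, green, red), "depth" (480x640 float32, m along the optical axis (not along the pixel's ray), 0 where there is no reading), "fx", "fy", "cx", "cy" (pixels), "k1" (the pictures are not rectified: a ray, as slopes to the right and down, at radius r is drawn at 1 + k1 r^2 times it, then the intrinsics apply), "R" (3x3) and "t" (3): a world point X has camera coordinates R X + t. Camera axes: x right, y down, z forward; pixel columns grow to the right and rows downward; lengths in m; the calibration is good to about 2 mm. A picture is of the moment at which its call begins.
A pose or a line that the arm cannot do raises arm.Unreachable and nothing moves.
- arm.job_done(): hands the job in; it is judged then, once.
The state is a dict: "time": time; "joint_positions": joint angles; "qd": joint speeds; "tau": joint torques, N m; "position": TCP position; "orientation": TCP orientation; "ft_force": force on the tool from outside, world axes, zero at the start; "wrist_torque": the same for the moment, N m; "width": finger opening in m; "finger_force": force on a finger pad.
Only numpy, scipy, OpenCV 4.12 (cv2) and the standard library are available. Lean on these libraries where they do the work, as an engineer would, in place of code of your own. Each camera call takes 0.05 s, during which the arm holds its last target. There are 200 camera calls.

## Working session

There is one attempt and no reset: what is moved stays moved. The work goes in short steps, each a Python script; the robot and the scene stay as the last script left them, time stands still between calls to the robot, and variables do not carry over. Pictures are saved under pics/ and viewed, at most 10 in all, crops included, and the job is handed in when it is done.

```bash
mkdir -p pics; cat > h.py <<'E'
import numpy as np, cv2
from rig import arm, capture
def world(c):
    h,w=c["depth"].shape
    u,v=np.meshgrid(np.arange(w),np.arange(h))
    K=np.array([[c["fx"],0,c["cx"]],[0,c["fy"],c["cy"]],[0,0,1.]])
    p=cv2.undistortPoints(np.stack([u,v],-1).reshape(-1,1,2).astype(np.float64),K,np.array([c["k1"],0,0,0.])).reshape(h,w,2)
    d=c["depth"]; P=np.dstack([p[...,0]*d,p[...,1]*d,d])
    W=(P-np.asarray(c["t"]))@np.asarray(c["R"])
    W[d==0]=np.nan
    return W
E
python3 - <<'E'
from h import *
for n in("top","side"):
    c=capture(n); cv2.imwrite(f"pics/{n}0.png",c["pixels"]); np.savez(f"{n}0.npz",**{k:np.asarray(v) for k,v in c.items()})
    print(n,np.round(-np.asarray(c["R"]).T@np.asarray(c["t"]),3),c["k1"],c["fx"],np.round(c["R"],2).tolist())
print(arm.get_state())
E
```

```text
top [0.391 0.034 0.954] -0.07032602672362877 451.6829800754977 [[0.01, -1.0, -0.02], [-0.99, -0.01, -0.11], [0.11, 0.02, -0.99]]
side [ 0.213 -0.723  0.39 ] -0.026280850417723614 480.0954351532179 [[0.94, -0.33, 0.02], [-0.11, -0.36, -0.93], [0.32, 0.87, -0.38]]
{'time': 0.1, 'joint_positions': array([ 1.27905559e+00,  2.60606446e-01, -1.39248579e-01,  1.17272297e+00,
       -4.10635972e-05,  1.57078533e+00]), 'qd': array([ 5.56414350e-04, -9.59427128e-05,  3.38040638e-03, -1.75166508e-03,
        1.08854497e-03, -2.60718310e-04]), 'tau': array([-1.71281231e-04, -4.06508410e+01,  2.54526830e+01,  1.01501058e-02,
       -6.83007647e-05, -1.40136163e-05]), 'position': array([0.15083273, 0.50221182, 0.23055116]), 'orientation': array([-1.09177145e-04,  1.45348094e-01,  9.89380178e-01, -8.84357474e-04]), 'ft_force': array([ 0.72629783, -0.25949171, -0.4438624 ]), 'wrist_torque': array([-0.00604065,  0.03609947, -0.02083377]), 'finger_force': 0.0, 'width': 0.08562845551155521}
```

View pics/top0.png

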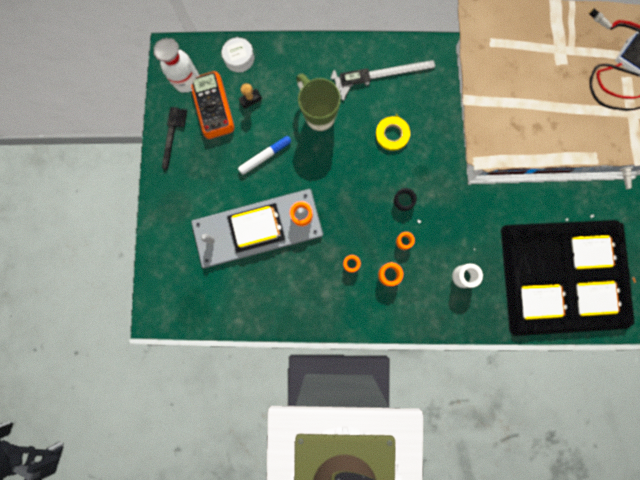

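View pics/side0.png

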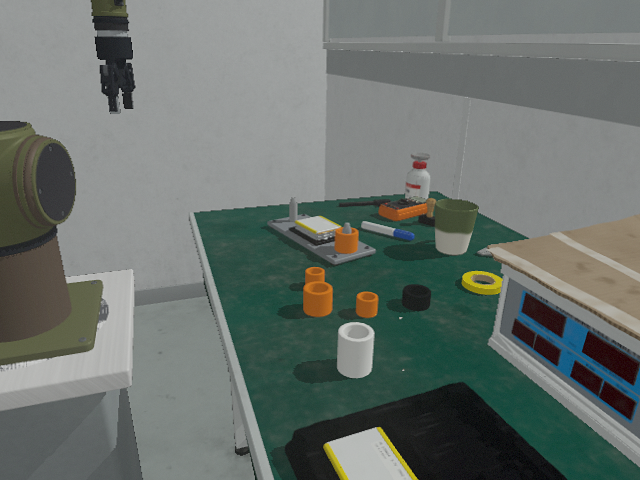

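Top view: the candidates for orange are the loose sleeves at (391,274), (405,241) and (352,264), and the fixed one at (301,213). The largest loose one is (391,274), which is (318,299) in the side view. Black is at (405,200), white at (468,276) and the bare post at about (207,245). Next I'll measure and check a crop.

```bash
python3 - <<'E'
from h import *
c=np.load("top0.npz"); W=world(c); hsv=cv2.cvtColor(c["pixels"],cv2.COLOR_BGR2HSV)
m=cv2.inRange(hsv,(5,150,90),(18,255,255))
n,l,s,ce=cv2.connectedComponentsWithStats(m)
for i in range(1,n):
    if s[i,4]>60:
        P=W[l==i]; P=P[~np.isnan(P[:,2])]; zt=np.percentile(P[:,2],90); T=P[P[:,2]>zt-.006]
        (cx,cy),r=cv2.minEnclosingCircle(T[:,:2].astype(np.float32))
        print(ce[i].round(),s[i,4],"ztop",zt.round(3),"c",round(cx,4),round(cy,4),"r",round(r,4),"med",np.median(T[:,:2],0).round(4))
# plate & posts
R=W[180:275,180:330].reshape(-1,3); R=R[~np.isnan(R[:,2])]
pl=R[(abs(R[:,2]-.014)<.005)&(R[:,0]>.2)]
rect=cv2.minAreaRect(pl[:,:2].astype(np.float32)); print("plate",rect)
p=W[225:268,195:222].reshape(-1,3); p=p[p[:,2]>.03]; print("post",len(p),p.mean(0),p.min(0),p.max(0)); print(p[p[:,2]>.055].round(3)[:20])
for nme,(u,v) in dict(black=(405,200),white=(468,276)).items():
    q=W[v-18:v+18,u-18:u+18].reshape(-1,3); q=q[~np.isnan(q[:,2])]; zt=np.percentile(q[:,2],97); q=q[q[:,2]>max(zt-.006,.012)]; print(nme,zt,q.mean(0))
cs=np.load("side0.npz"); Ws=world(cs); q=Ws[190:222,284:303].reshape(-1,3); q=q[(q[:,2]>.03)&(q[:,0]<.6)&(q[:,1]<.5)]; print("side post",len(q),np.median(q,0),q.min(0),q.max(0))
q=Ws[280:320,300:336].reshape(-1,3); q=q[(q[:,2]>.008)]; print("side orange",q.min(0),q.max(0))
a=cv2.resize(c["pixels"][220:300,330:430],(500,400),interpolation=3); b=cv2.resize(c["pixels"][180:280,180:330],(600,400),interpolation=3)[:,:300]
cv2.imwrite("pics/crop1.png",np.hstack([a,b]))
E
```

```text
[216. 112.] 698 ztop 0.029 c 0.8 0.2996 r 0.0738 med [0.7799 0.2836]
[247.  91.] 99 ztop 0.063 c 0.8146 0.214 r 0.0114 med [0.8126 0.2141]
[301. 214.] 262 ztop 0.056 c 0.5517 0.0954 r 0.0224 med [0.5494 0.0938]
[405. 241.] 224 ztop 0.031 c 0.501 -0.1209 r 0.0168 med [ 0.5007 -0.1215]
[351. 263.] 205 ztop 0.031 c 0.452 -0.0095 r 0.0168 med [ 0.4519 -0.0106]
[391. 274.] 336 ztop 0.042 c 0.43 -0.089 r 0.0231 med [ 0.429  -0.0891]
plate ((0.5253371596336365, 0.19192761182785034), (0.10603822022676468, 0.26352599263191223), 15.850334167480469)
post 93 [0.49672785 0.28382663 0.05661342] [0.48956112 0.27775255 0.03053686] [0.50688855 0.29584843 0.0728676 ]
[[0.505 0.291 0.059]
 [0.505 0.288 0.064]
 [0.504 0.286 0.065]
 [0.505 0.285 0.061]
 [0.505 0.283 0.061]
 [0.502 0.291 0.068]
 [0.502 0.288 0.071]
 [0.502 0.286 0.071]
 [0.502 0.284 0.071]
 [0.502 0.283 0.067]
 [0.503 0.283 0.06 ]
 [0.503 0.281 0.058]
 [0.5   0.29  0.07 ]
 [0.499 0.287 0.072]
 [0.5   0.286 0.07 ]
 [0.5   0.284 0.072]
 [0.5   0.283 0.068]
 [0.501 0.282 0.064]
 [0.501 0.28  0.063]
 [0.502 0.28  0.056]]
black 0.02781307597414408 [ 0.58937271 -0.12181187  0.0262931 ]
white 0.05779031837638361 [ 0.42855067 -0.24463957  0.05614255]
side post 148 [0.49498509 0.27924875 0.04626626] [0.48163984 0.20988548 0.03003056] [0.50558675 0.28923547 0.07132972]
side orange [ 0.40665358 -0.11574439  0.00814804] [ 0.46398166 -0.01216456  0.04177549]
```

View pics/crop1.png

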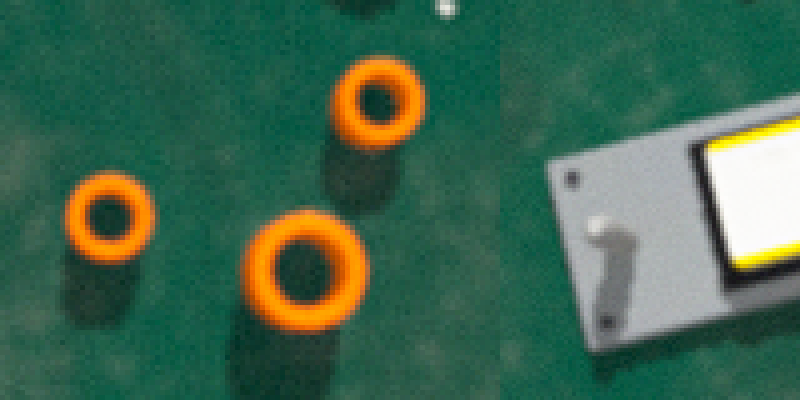

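The crop confirms it: (391,274) has r = 23.1 mm and its top at 42 mm, while the other two have r ≈ 17 mm and tops at 31 mm. The bare post is at about (0.499, 0.287), with plate yaw about 15.6°. I'll grasp with the fingers closing across the plate, which also clears the neighbours.

```bash
cat >> h.py <<'E'
from scipy.spatial.transform import Rotation as Ro
def quat(deg):
    a=np.radians(deg); c,s=np.cos(a),np.sin(a)
    q=Ro.from_matrix(np.array([[-s,c,0],[c,s,0],[0,0,-1]]).T).as_quat()
    return np.r_[q[3],q[:3]]
E
python3 - <<'E'
from h import *
P=[0.4297,-0.089]
best=None
for d in(15.6,195.6):
    qs=[arm.ik([*P,.15],quat(d)),arm.ik([.499,.287,.17],quat(d)),arm.ik([*P,.009],quat(d))]
    print(d,[None if q is None else np.round(q,2).tolist() for q in qs])
    if all(q is not None for q in qs):
        k=max(abs(q[5]) for q in qs)
        if best is None or k<best[0]: best=(k,d)
d=best[1]; print(best)
arm.goto([*P,.15],quat(d)); s=arm.get_state(); print(s["time"],s["position"])
arm.servo_line([*P,.009],v=.1); s=arm.get_state(); print(s["time"],s["position"],s["ft_force"])
arm.close_gripper(30); s=arm.get_state(); print(s["time"],s["width"],s["finger_force"],s["ft_force"])
arm.servo_line([*P,.13],v=.15); s=arm.get_state(); print(s["time"],s["width"],s["finger_force"],s["position"])
c=capture("side"); cv2.imwrite("pics/side1.png",c["pixels"])
E
```

```text
15.6 [[-0.2, 0.17, -0.48, 0.92, 0.0, 1.09], [0.52, 0.38, -0.13, 1.06, 0.0, 1.82], [-0.2, 0.34, -0.7, 0.53, 0.0, 1.09]]
195.6 [[-0.2, 0.17, -0.48, 0.92, 0.0, -2.05], [0.52, 0.38, -0.13, 1.06, 0.0, -1.32], [-0.2, 0.34, -0.7, 0.53, 0.0, -2.05]]
(np.float64(1.8204721908523966), 15.6)
2.45 [ 0.43005731 -0.0884545   0.15014488]
4.0083 [ 0.43024498 -0.08909429  0.00946304] [-0.7313018   0.27229384 -0.14695717]
4.4583 0.045458116225818225 30.23993292823434 [-1.02840583e+00  2.35904426e-03  5.86571380e+00]
5.4167 0.0456039136885752 30.755632538348436 [ 0.42893032 -0.08886187  0.12920444]
```

View pics/side1.png

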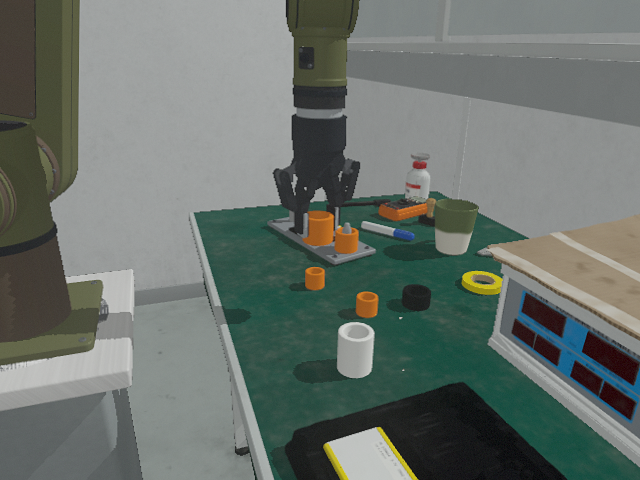

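The sleeve is held upright in the fingers at (318,228) in the side view, with black and white undisturbed. Now I'll move above the post and look.

```bash
python3 - <<'E'
from h import *
arm.servo_line([.43,-.089,.16],v=.15)
arm.goto([.499,.287,.15],quat(15.6)); arm.servo_line([.499,.287,.105],v=.1)
s=arm.get_state(); print(s["time"],s["position"],s["width"])
c=capture("side"); W=world(c); hsv=cv2.cvtColor(c["pixels"],cv2.COLOR_BGR2HSV)
m=cv2.inRange(hsv,(5,150,60),(18,255,255))>0
sel=m&(abs(W[...,0]-.499)<.06)&(abs(W[...,1]-.287)<.06)&(W[...,2]>.08)
g=(~m)&(W[...,2]>.03)&(W[...,2]<.075)&(abs(W[...,0]-.499)<.03)&(abs(W[...,1]-.287)<.03)
v=np.asarray(c["R"]).T@[0,0,1.]; v=v[:2]/np.hypot(*v[:2]); lat=np.array([-v[1],v[0]])
for n,k in(("sleeve",sel),("post",g)):
    P=W[k]; L=P[:,:2]@lat; D=P[:,:2]@v
    print(n,len(P),"lat",np.percentile(L,[2,98]).round(4),np.percentile(L,[2,98]).mean().round(4),"front",np.percentile(D,5).round(4),"z",P[:,2].min().round(3),P[:,2].max().round(3))
print("v",v,"nominal lat/depth",np.dot([.499,.287],lat),np.dot([.499,.287],v))
cv2.imwrite("pics/s2.png",cv2.resize(c["pixels"][140:260,220:380],(800,600),interpolation=3))
E
```

```text
7.8417 [0.49926552 0.28656537 0.10522458] 0.04594663947739465
sleeve 362 lat [-0.3963 -0.3576] -0.377 front 0.413 z 0.096 0.136
post 129 lat [-0.3787 -0.3625] -0.3706 front 0.4279 z 0.03 0.071
v [0.34018775 0.94035754] nominal lat/depth -0.37160452578901404 0.4396363001540272
```

View pics/s2.png

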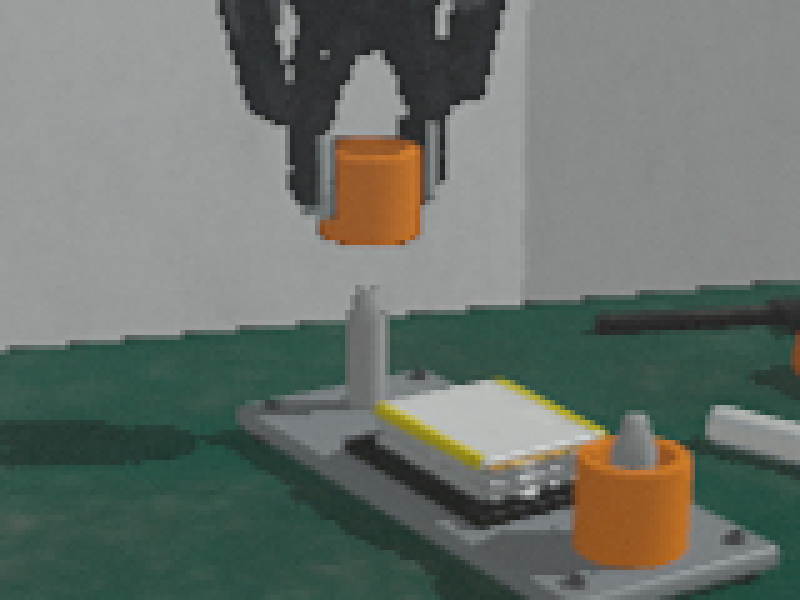

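The sleeve (lower edge x = 318–421 in the crop) is centred over the post (347–389) to within about 1 mm. Depth agrees too: 0.436 against 0.437. I'll lower it, checking force.

```bash
python3 - <<'E'
from h import *
f0=arm.get_state()["ft_force"]; 
for z in(.07,.05,.035,.027,.0245,.0235,.0225):
    arm.servo_line([.499,.287,z],v=.06); s=arm.get_state(); f=s["ft_force"]-f0
    print(round(s["time"],2),s["position"].round(4),f.round(1),round(s["width"],4))
    if f[2]>5 or np.hypot(f[0],f[1])>8: print("contact"); break
c=capture("side"); cv2.imwrite("pics/s3.png",cv2.resize(c["pixels"][140:260,220:380],(800,600),interpolation=3))
E
```

```text
8.62 [0.499  0.287  0.0699] [ 0.1  0.3 -1. ] 0.0456
9.11 [0.4986 0.2867 0.0494] [-0.  -0.1 -0.8] 0.0463
9.51 [0.4985 0.2867 0.0344] [-0.6 -0.1 -1.7] 0.0453
9.79 [0.4986 0.2867 0.0265] [ 0.2  0.3 -1.3] 0.0457
10.04 [0.4989 0.287  0.0244] [ 0.5 -0.1 -0.8] 0.0456
10.29 [0.4991 0.2871 0.0236] [ 0.2  0.6 -0.9] 0.0457
10.54 [0.4991 0.287  0.0235] [-1.3 -1.1  6.1] 0.0455
contact
```

View pics/s3.png

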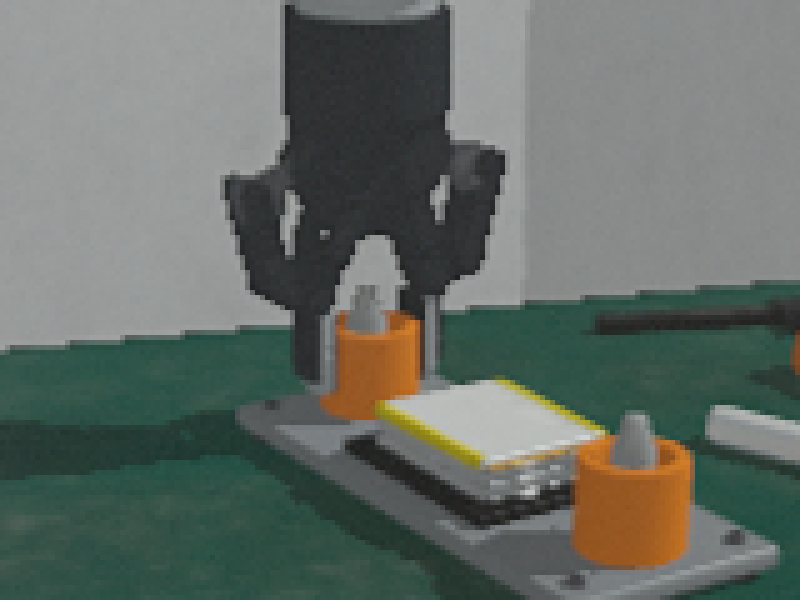

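The sleeve is over the post: its tip shows above the bore at (367,305) in the crop, and the sleeve bottom is on the plate at (365,412), with 6 N contact at the expected height. I'll release and retreat.

```bash
python3 - <<'E'
from h import *
arm.let_go(); s=arm.get_state(); print(s["time"],s["width"],s["ft_force"])
arm.servo_line([.499,.287,.2],v=.12); arm.dwell(.3); print(arm.get_state()["time"])
c=capture("side"); W=world(c); m=cv2.inRange(cv2.cvtColor(c["pixels"],cv2.COLOR_BGR2HSV),(5,150,60),(18,255,255))>0
P=W[m&(abs(W[...,0]-.499)<.05)&(abs(W[...,1]-.287)<.05)]; print(P.min(0),P.max(0))
cv2.imwrite("pics/s4.png",c["pixels"][140:440,180:580])
E
```

```text
11.0667 0.08559237634511346 [-0.22292331  0.06666027 -0.49582153]
13.0
[0.4754365  0.25876932 0.01344047] [0.52041462 0.2991901  0.05531647]
```

View pics/s4.png

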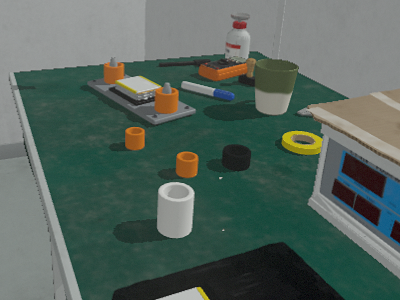

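The crop shows the sleeve flat on the far post at (114,71), spanning z 0.013–0.055. Black (236,156) and white (175,210) are still standing and the gripper is clear.

```bash
python3 -c "
from rig import arm
print(arm.job_done())"
```

```text
the job is handed in; nothing more can be done
None
```

The large orange sleeve is on the bare post, flat on the base plate and released; the black and white sleeves were left standing, and the job was handed in at about 13 s.

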